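# Open the bar-handled hatch of the model-maker's parts chest

## Task

The wooden parts chest on the model-maker's bench has two wells, each closed by a sunken wooden hatch. Open the one whose hatch has the straight bar handle (not the round knob): lift that hatch up out of its seat, slide it along the chest's channels to the middle of the deck between the two wells, set it down flat there and let go. Leave the knob hatch closed in its seat and do not shift the ship in a bottle.

Things in the scene. Friction and masses are not known exactly. Their poses are not given: they have to be found in the camera images.
- chest: Fixed wooden chest, 156 (x) x 378 (y) x 102 mm high; origin centre of its underside, y along its length. Mid deck, 130 mm along y, 66 mm above the bench; hatch seats (108 x 120 mm, 10 mm below deck) centred 119 mm to +y and -y. Channels along y, 120 mm wide, with lips 92 mm apart, 96 to 102 mm above the bench, so a hatch rises at most 32 mm from its seat; slide it raised about 20 mm. Open above between the lips.
- bar_grip (a point): Grip point of the bar hatch: loose plate 110 (x) x 100 (y) x 8 mm, 0.15 to 0.31 kg, with an upright wooden bar across its middle, 70 mm long (x), 16 thick (y), 40 high: pinch it along y. The point is on the bar's centre, 26 mm above the plate's top, 34 above its underside; 90 mm above the bench when seated, 100 on the deck. Axes as the chest's. It starts in either seat.
- knob_grip (a point): Grip point of the knob hatch: the same plate, but with a round wooden knob, 32 mm across and 40 mm high, at its middle. The point is on the knob's axis, 26 mm above the plate's top. Axes as the chest's. It lies in the other seat and stays there.
- ship_bottle: Model ship in a glass bottle 76 mm across, lying on a wooden cradle; 76 (x) x 202 (y) x 104 mm high overall, loose on the bench on the chest's far side. Origin: centre of the cradle's underside. To be left where it is.
Not all that is in view belongs to the job. Leave any green or yellow look-alike of the part that bears bar_grip alone.

How it is judged:
On the way:
1. the bar hatch is lifted clear of its seat, above deck level (z of bar_grip in the frame of chest above 0.102 m), for 0.1 s.
At the end, for the whole second after the job is handed in: The bar hatch lies flat (within 0.08 rad) and at rest on the deck, in the channels, let go, its middle within 20 mm along y of the deck's middle; the knob hatch is within 15 mm of where it began, in its seat, and the ship bottle within 20 mm of where it began (y of bar_grip in the frame of chest between -0.02 and 0.02 m and z of bar_grip in the frame of chest between 0.095 and 0.105 m and angle between bar_grip's own z axis and vertical below 0.08 rad and linear speed of bar_hatch below 0.02 m/s and distance of knob_grip from where it was at the start of the episode below 0.015 m and distance of ship_bottle from where it was at the start of the episode below 0.02 m and contact force between the fingers and bar_hatch below 0.1 N); the robot touches nothing.
It fails at once if the knob hatch is moved more than 15 mm (distance of knob_grip from where it was at the start of the episode above 0.015 m).
It fails at once if the ship in a bottle is shifted more than 20 mm (distance of ship_bottle from where it was at the start of the episode above 0.02 m).
It also fails if it takes over 35 s, if anything falls off the work surface, if the arm or the gripper's body presses on something with over 40 N, if the wrist force passes 120 N, or if a joint passes its speed limit or range.

## Robot

A 6-joint arm with a two-finger parallel gripper is mounted at the origin on the work surface. World frame = base frame: x ahead of the robot, y to its left, z up, the work surface at z = 0. Lengths are in m, angles in rad, forces in N, time in s.
With the tool pointing down it reaches from about 0.35 to 0.975 m from the base axis. Payload 7.1 kg.
Tool frame: the origin (TCP) lies midway between the tips of the shut fingers; the grasp point (between the pads) lies ctrl.pinch_z behind it (ctrl.pinch_z is the distance from the TCP to the grasp point, in m); z points along the fingers, y is the line along which they close (so a half turn about z gives the same grasp; the last joint's range is limited). The gripper opens to 88 mm and grips with 3 to 60 N. Pads are 20 mm wide; open, the fingers measure 115 mm over their backs; the gripper's body (75 mm by 178 mm) begins 61 mm behind the grasp point.
Start: joints at [-0.019, 0.423, 1.63, -0, 1.089, -0.019], TCP at [0.625, 0, 0.223] pointing down, gripper open.
Joint ranges: [-3, 3], [-0.9, 2.11], [0.09, 2.58], [-1.31, 4.45], [0.11, 2.69], [-2.54, 2.54]. Speed limits (rad/s): [2.39, 2.39, 3.01, 3.14, 3.14, 3.14].

## Interface

Orientations are given as a unit quaternion [x, y, z, w].
In Python, from workcell import sensors, eyes, order, ctrl gives the robot as it stands. The module is installed in compiled form; this text tells all that it offers.
- The arm moves only by the shell command python3 -m creep 'ROWS' [OPENING] [FORCE]. ROWS is JSON, a list of rows, each an object of numbers: "tx", "ty", "tz": the shift along the tool's x, y, z in mm; "wx", "wy", "wz": the turn, a rotation vector about the tool's x, y, z in rad. A call has 1 to 20 rows; each row shifts and turns the commanded pose from where the row before left it, along the tool's axes as they then stand; what a row does not reach is not made up. A row lasts 1/12 s, in which the tool goes at most 41.7 mm and 7.16 degrees, less where a joint would pass 70% of its speed; a pose out of reach is approached as far as the arm can. A call with a gripper value outside its range is refused whole. OPENING is the finger opening in mm, from 0 to 87.8, set as the call begins (- or left out, the last holds). The fingers move at their own pace and stop on an object; FORCE is the grip in N (left out, the last holds). Time passes only in rows, so rows that do not move let the fingers close. It gives the time, the measured TCP pose, the force, the opening and the grip force at its end, in the units of the state.
- sensors.state(): the state, without advancing time (a new reading comes with each control period).
- eyes.grab_frame(name): name is "scene" or "side" or "wrist"; returns a dict with "pixels" (400x640x3 uint8, red, green, blue), "vfov" (degrees; the focal length in pixels is half the picture's height over the tangent of half this angle, whatever the lens; pixels are square), "cx", "cy" (the principal point, pixels), "dist" ([k1, k2, p1, p2, k3] as OpenCV has them; the pictures are not rectified), "position" and "rotation" of the camera in the world; the wrist camera has in their place "mount" (4x4, takes a point from camera to tool coordinates, whose origin is the TCP and whose axes are the flange's). Camera axes: x right, y down, z forward; pixel columns grow to the right and rows downward; lengths in m; the calibration is good to about 2 mm. A picture is of the moment at which its call begins: read the wrist's pose just before it. There is no depth.
- order.hand_in(): hands the job in; it is judged then, once.
The state is a dict: "t": time; "joint_pos": joint angles; "qvel": joint speeds; "effort": joint torques, N m; "tool_pos": TCP position; "ee_rot": TCP orientation; "ft_force": force on the tool from outside, world axes, zero at the start; "torque": the same for the moment, N m; "gripper_width": opening from 0.0 (shut) to 1.0 (fully open); "finger_force": force on a finger pad.
Only numpy, scipy, OpenCV 4.12 (cv2) and the standard library are available. Lean on these libraries where they do the work, as an engineer would, in place of code of your own. Each camera call takes 0.05 s, during which the arm holds its last target. There are 200 camera calls.

## Working session

There is one attempt and no reset: what is moved stays moved. The work goes in short steps, Python scripts to look and compute and a shell command to move; the robot and the scene stay as the last step left them, time stands still between calls to the robot, and variables do not carry over. Pictures are saved under pics/ and viewed, at most 10 in all, crops included, and the job is handed in when it is done.

```bash
mkdir -p pics
cat > h.py <<'E'
import numpy as np, cv2
from workcell import sensors, eyes, order, ctrl
from scipy.spatial.transform import Rotation as R
def snap(name, png):
    s=sensors.state(); f=eyes.grab_frame(name)
    cv2.imwrite(f'pics/{png}.png', f['pixels'][:,:,::-1])
    h=f['pixels'].shape[0]; F=h/2/np.tan(np.radians(f['vfov'])/2)
    K=np.array([[F,0,f['cx']],[0,F,f['cy']],[0,0,1]])
    if 'mount' in f:
        M=np.array(f['mount']); T=np.eye(4); T[:3,:3]=R.from_quat(s['ee_rot']).as_matrix(); T[:3,3]=s['tool_pos']; T=T@M
        P,Q=T[:3,3],T[:3,:3]
    else:
        P=np.array(f['position']); Q=np.array(f['rotation'])
        Q=R.from_quat(Q).as_matrix() if Q.size==4 else Q.reshape(3,3)
    np.savez(f'pics/{png}.npz',K=K,d=np.array(f['dist'],float),P=P,Q=Q)
    return f['pixels']
def plane(png,uv,z):
    c=np.load(f'pics/{png}.npz'); n=cv2.undistortPoints(np.array(uv,float).reshape(-1,1,2),c['K'],c['d']).reshape(-1,2)
    r=np.c_[n,np.ones(len(n))]@c['Q'].T
    return c['P']+r*((z-c['P'][2])/r[:,2])[:,None]
E
python3 - <<'E'
from h import *
for n in ['scene','side','wrist']: snap(n,n+'0')
s=sensors.state(); print(s['t'],s['tool_pos'],s['ee_rot'],ctrl.pinch_z,s['gripper_width'])
for n in ['scene','side','wrist']:
    c=np.load(f'pics/{n}0.npz'); print(n,c['P'],c['Q'].round(2).tolist())
E
```

```text
0.15 [6.24582810e-01 4.72583045e-05 2.22089102e-01] [ 7.07089649e-01  7.07123681e-01 -4.08591211e-04 -4.01698108e-04] 0.0187 1.0025196939231615
scene [1.14139483 0.07442453 0.77150955] [[-0.42, 0.64, -0.64], [0.91, 0.3, -0.29], [0.01, -0.7, -0.71]]
side [-0.06916997 -0.86904067  1.07257546] [[0.74, -0.5, 0.45], [-0.67, -0.55, 0.5], [-0.0, -0.67, -0.74]]
wrist [0.62433262 0.0838502  0.38541023] [[1.0, -0.0, -0.0], [-0.0, -0.95, -0.3], [-0.0, 0.3, -0.95]]
```

View pics/scene0.png

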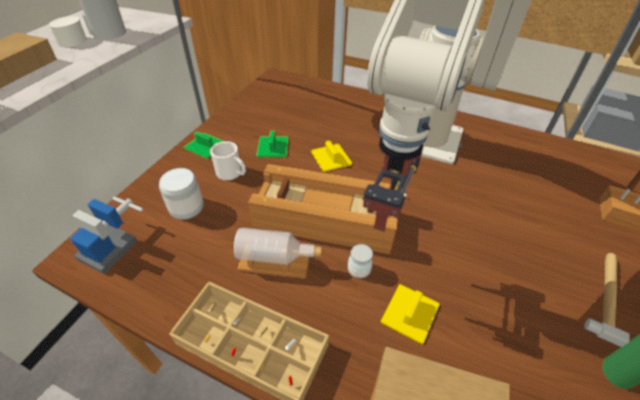

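View pics/wrist0.png

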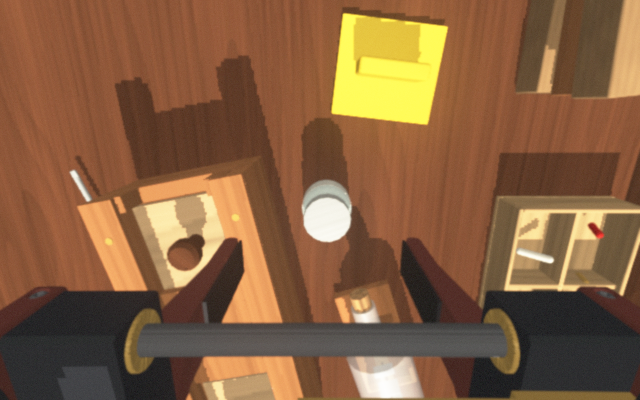

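The scene view shows the chest at about (325,210), with one hatch by the gripper and a brown handle at the far end, about (283,188). The bottle lies at (275,245), and the green and yellow look-alikes lie on the bench. The wrist view shows the round brown knob at (185,252) in the +y well, so the bar hatch should be in the -y well.

View pics/side0.png

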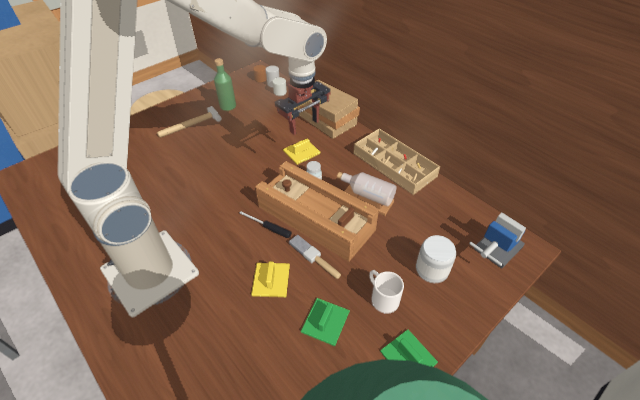

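The side view shows the knob at (287,186) in one well and the bar at (347,216) in the other, with the bottle behind at (372,190). The candidates are the bar (347,216), the knob (287,186), yellow (270,280) and (300,150), and green (325,318) and (408,350). Only the brown bar in the chest fits, so I'll confirm it in a crop.

Run:
```python
import cv2
i=cv2.imread('pics/side0.png')[155:265,240:400]
cv2.imwrite('pics/crop1.png',cv2.resize(i,None,fx=5,fy=5,interpolation=cv2.INTER_CUBIC))
```

```text
(no output)
```

View pics/crop1.png

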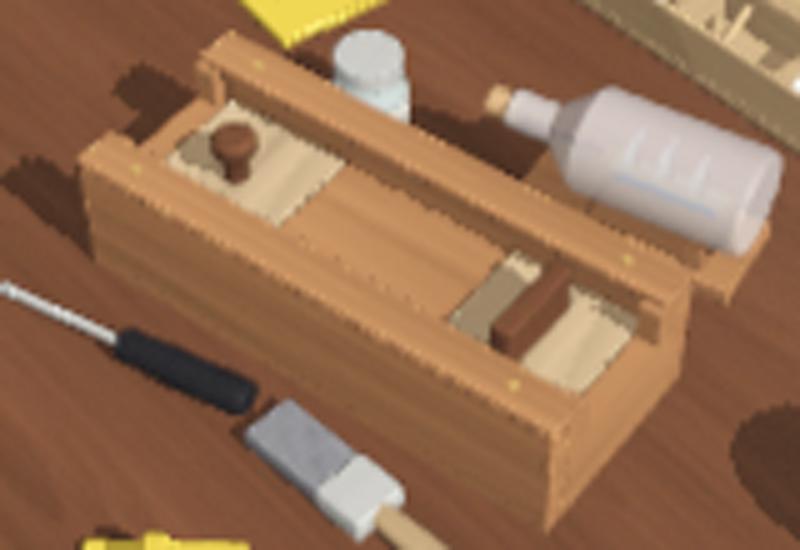

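The crop confirms the brown bar at (530,300) in the right-hand (-y) well and the round knob at (235,140). The four brass dots on the lips are at (136,168), (515,384), (628,259) and (258,64).

Run:
```python
from h import *
f=lambda a: np.array(a)/5.+[240-.4,155-.4]
p=plane('side0',f([(136,168),(515,384),(628,259),(258,64)]),.102); print('dots',p[:,:2].round(4).tolist(), np.linalg.norm(p-np.roll(p,-1,0),axis=1))
q=plane('side0',f([(82,155),(548,425),(690,275),(232,32)]),.102); print('corn',q[:,:2].round(4).tolist(), np.linalg.norm(q-np.roll(q,-1,0),axis=1))
for x in(p,q):
    a=(x[0]+x[3]-x[1]-x[2])[:2]; c=x.mean(0); print('centre',c,'yaw of +y from world y (deg)',np.degrees(np.arctan2(-a[0],a[1])), 'bar pred', c[:2]-.119*a/np.linalg.norm(a))
print('bar',plane('side0',f([(533,300)]),.104))
# wrist cross-check dots
w=plane('wrist0',[(109,241),(235,217)],.102);print('wrist dots',w)
```

```text
dots [[0.4237, -0.0465], [0.483, -0.3411], [0.6042, -0.317], [0.5452, -0.0229]] [0.30051154 0.12357181 0.29991458 0.12379471]
corn [[0.4045, -0.0131], [0.4763, -0.3759], [0.6232, -0.3521], [0.5523, 0.0144]] [0.36974947 0.14884416 0.37330463 0.15032822]
centre [ 0.51403105 -0.18187089  0.102     ] yaw of +y from world y (deg) 11.375432260921455 bar pred [ 0.53750225 -0.29853323]
centre [ 0.51408129 -0.1816692   0.102     ] yaw of +y from world y (deg) 11.066814476661872 bar pred [ 0.53692376 -0.29845628]
bar [[ 0.53541364 -0.30244079  0.104     ]]
wrist dots [[ 0.42030264 -0.0448186   0.102     ]
 [ 0.54245233 -0.02049093  0.102     ]]
```

Both measurements agree: the chest centre is (0.514,-0.182), yaw 11.3°, and the bar is near (0.536,-0.300). I'll hover over the bar and turn the tool so it closes along the chest's y.

```bash
python3 -m creep '[{"tx":-37.5,"ty":-11},{"tx":-37.5,"ty":-11},{"tx":-37.5,"ty":-11},{"tx":-37.5,"ty":-11},{"tx":-37.5,"ty":-11},{"tx":-37.5,"ty":-11},{"tx":-37.5,"ty":-11},{"tx":-37.5,"ty":-11},{"wz":0.1145},{"wz":0.1145},{"wz":0.1145},{"wz":0.1145},{"wz":0.1145},{"wz":0.1145},{"wz":0.1145},{"wz":0.1145},{"wz":0.1145},{"wz":0.1145},{"wz":0.1145},{"wz":0.1145}]' 50
python3 - <<'E'
from h import *
snap('wrist','wrist1'); s=sensors.state(); print(s['tool_pos'],R.from_quat(s['ee_rot']).as_matrix().round(3).tolist())
E
```

```text
[6.24661400e-01 4.13603857e-05 2.22204553e-01] [[-0.0, 1.0, -0.001], [1.0, 0.0, 0.0], [0.0, -0.001, -1.0]]schema error: expected keys tx, ty, tz, wx, wy, wz
```

View pics/wrist1.png

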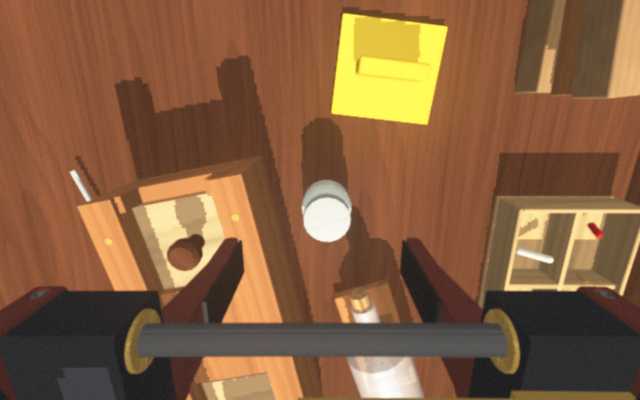

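The picture is the same as before because the move was refused: every row must have all six keys.

```bash
python3 -m creep '[{"tx":-37.5,"ty":-11,"tz":0,"wx":0,"wy":0,"wz":0},{"tx":-37.5,"ty":-11,"tz":0,"wx":0,"wy":0,"wz":0},{"tx":-37.5,"ty":-11,"tz":0,"wx":0,"wy":0,"wz":0},{"tx":-37.5,"ty":-11,"tz":0,"wx":0,"wy":0,"wz":0},{"tx":-37.5,"ty":-11,"tz":0,"wx":0,"wy":0,"wz":0},{"tx":-37.5,"ty":-11,"tz":0,"wx":0,"wy":0,"wz":0},{"tx":-37.5,"ty":-11,"tz":0,"wx":0,"wy":0,"wz":0},{"tx":-37.5,"ty":-11,"tz":0,"wx":0,"wy":0,"wz":0},{"tx":0,"ty":0,"tz":0,"wx":0,"wy":0,"wz":0.1145},{"tx":0,"ty":0,"tz":0,"wx":0,"wy":0,"wz":0.1145},{"tx":0,"ty":0,"tz":0,"wx":0,"wy":0,"wz":0.1145},{"tx":0,"ty":0,"tz":0,"wx":0,"wy":0,"wz":0.1145},{"tx":0,"ty":0,"tz":0,"wx":0,"wy":0,"wz":0.1145},{"tx":0,"ty":0,"tz":0,"wx":0,"wy":0,"wz":0.1145},{"tx":0,"ty":0,"tz":0,"wx":0,"wy":0,"wz":0.1145},{"tx":0,"ty":0,"tz":0,"wx":0,"wy":0,"wz":0.1145},{"tx":0,"ty":0,"tz":0,"wx":0,"wy":0,"wz":0.1145},{"tx":0,"ty":0,"tz":0,"wx":0,"wy":0,"wz":0.1145},{"tx":0,"ty":0,"tz":0,"wx":0,"wy":0,"wz":0.1145},{"tx":0,"ty":0,"tz":0,"wx":0,"wy":0,"wz":0.1145}]' 50
python3 - <<'E'
from h import *
snap('wrist','wrist2'); s=sensors.state(); print(s['tool_pos'],R.from_quat(s['ee_rot']).as_matrix().round(3).tolist())
E
```

```text
t: 1.87
tool_pos: [0.5368, -0.2999, 0.2224]
ee_rot: [0.995, 0.095, -0.0, -0.0]
ft_force: [-0.2, 0.5, 0.7]
gripper_width: 0.567
finger_force: 0.0
[ 0.53685285 -0.29990639  0.22245122] [[0.983, 0.183, -0.0], [0.183, -0.983, 0.0], [-0.0, -0.0, -1.0]]
```

View pics/wrist2.png

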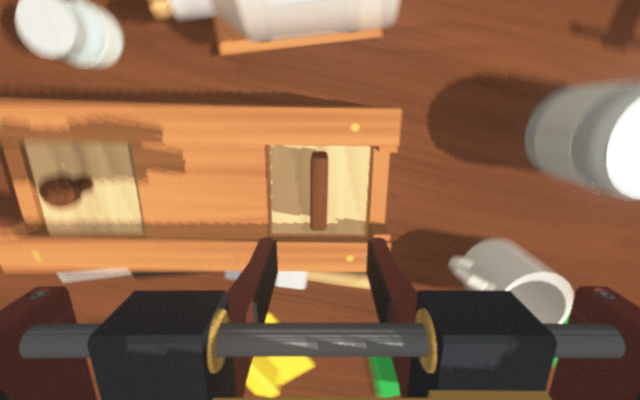

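The wrist view is slightly blurred. It shows the bar at (319,190), between the fingers in image x, with the lip dots at (355,127) and (350,258). The channel is nearly level in the picture.

```bash
python3 -m creep '[{"tx":0,"ty":0,"tz":0,"wx":0,"wy":0,"wz":0}]'
python3 - <<'E'
from h import *
im=snap('wrist','wrist3'); s=sensors.state(); M=R.from_quat(s['ee_rot']).as_matrix(); print(s['tool_pos'],M.round(3).tolist())
h=cv2.cvtColor(im,cv2.COLOR_RGB2HSV); 
roi=im[150:235,275:365].astype(int); m=((roi[:,:,0]<150)&(roi[:,:,0]>roi[:,:,2]*1.6)).astype(np.uint8)
c=max(cv2.findContours(m,0,2)[0],key=cv2.contourArea); r=cv2.minAreaRect(c); print(r, cv2.boundingRect(c), cv2.contourArea(c))
b=cv2.boxPoints(r)+[275,150]; P=plane('wrist3',b,.104); print(P.round(4).tolist())
g=P.mean(0); print('bar',g,'tool shift',(M.T@(g-s['tool_pos'])*1000).round(1))
cv2.imwrite('pics/c3.png',cv2.resize(im[110:270,230:410][:,:,::-1],None,fx=4,fy=3.7*1,interpolation=cv2.INTER_CUBIC))
E
```

```text
t: 2.0
tool_pos: [0.5369, -0.2999, 0.2225]
ee_rot: [0.995, 0.099, -0.0, -0.0]
ft_force: [0.1, -0.4, -0.5]
gripper_width: 0.568
finger_force: 0.0
[ 0.53689034 -0.2999255   0.22254306] [[0.98, 0.199, -0.0], [0.199, -0.98, 0.0], [-0.0, -0.0, -1.0]]
((43.0, 40.5), (79.0, 16.0), 90.0) (35, 1, 17, 80) 938.0
[[0.574, -0.2808, 0.104], [0.5767, -0.2946, 0.104], [0.5036, -0.3095, 0.104], [0.5007, -0.2947, 0.104]]
bar [ 0.53874119 -0.29492333  0.104     ] tool shift [  2.8  -4.5 118.5]
```

View pics/c3.png

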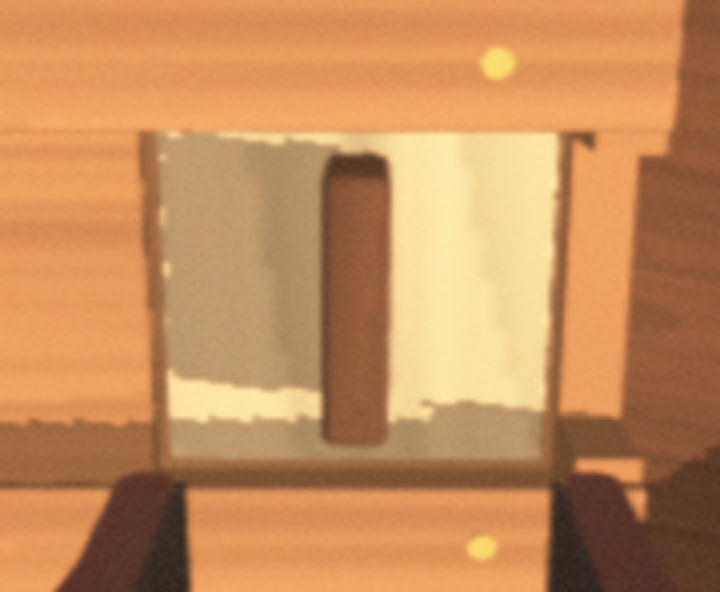

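The crop shows the bar aligned with the tool at (357,305), clear on both sides, with the jaws straddling it. The remaining offset is about (+2,-4) mm. I'll descend about 149 mm and then close.

```bash
python3 -m creep '[{"tx":1,"ty":-3,"tz":25,"wx":0,"wy":0,"wz":0},{"tx":0,"ty":0,"tz":30,"wx":0,"wy":0,"wz":0},{"tx":0,"ty":0,"tz":30,"wx":0,"wy":0,"wz":0},{"tx":0,"ty":0,"tz":24,"wx":0,"wy":0,"wz":0},{"tx":0,"ty":0,"tz":20,"wx":0,"wy":0,"wz":0},{"tx":0,"ty":0,"tz":12,"wx":0,"wy":0,"wz":0},{"tx":0,"ty":0,"tz":8,"wx":0,"wy":0,"wz":0},{"tx":0,"ty":0,"tz":0,"wx":0,"wy":0,"wz":0},{"tx":0,"ty":0,"tz":0,"wx":0,"wy":0,"wz":0}]' 50
python3 -m creep '[{"tx":0,"ty":0,"tz":0,"wx":0,"wy":0,"wz":0},{"tx":0,"ty":0,"tz":0,"wx":0,"wy":0,"wz":0},{"tx":0,"ty":0,"tz":0,"wx":0,"wy":0,"wz":0},{"tx":0,"ty":0,"tz":0,"wx":0,"wy":0,"wz":0},{"tx":0,"ty":0,"tz":0,"wx":0,"wy":0,"wz":0},{"tx":0,"ty":0,"tz":0,"wx":0,"wy":0,"wz":0},{"tx":0,"ty":0,"tz":0,"wx":0,"wy":0,"wz":0},{"tx":0,"ty":0,"tz":0,"wx":0,"wy":0,"wz":0}]' 0 30
```

```text
t: 2.8
tool_pos: [0.5378, -0.297, 0.0741]
ee_rot: [0.995, 0.099, 0.0, 0.0]
ft_force: [0.2, 0.2, 0.9]
gripper_width: 0.562
finger_force: 0.0
t: 3.47
tool_pos: [0.5375, -0.2969, 0.0741]
ee_rot: [0.995, 0.098, 0.0, 0.0]
ft_force: [-0.6, 0.5, 4.7]
gripper_width: 0.179
finger_force: 30.0
```

The bar is gripped: the opening is 15.7 mm, which matches its 16 mm thickness. I'll lift 20 mm and then slide.

```bash
python3 -m creep '[{"tx":0,"ty":0,"tz":-4,"wx":0,"wy":0,"wz":0},{"tx":0,"ty":0,"tz":-4,"wx":0,"wy":0,"wz":0},{"tx":0,"ty":0,"tz":-4,"wx":0,"wy":0,"wz":0},{"tx":0,"ty":0,"tz":-4,"wx":0,"wy":0,"wz":0},{"tx":0,"ty":0,"tz":-4,"wx":0,"wy":0,"wz":0},{"tx":0,"ty":0,"tz":0,"wx":0,"wy":0,"wz":0},{"tx":0,"ty":0,"tz":0,"wx":0,"wy":0,"wz":0}]'
python3 -m creep '[{"tx":0,"ty":-5,"tz":0,"wx":0,"wy":0,"wz":0},{"tx":0,"ty":-10,"tz":0,"wx":0,"wy":0,"wz":0},{"tx":0,"ty":-10,"tz":0,"wx":0,"wy":0,"wz":0},{"tx":0,"ty":-10,"tz":0,"wx":0,"wy":0,"wz":0},{"tx":0,"ty":-10,"tz":0,"wx":0,"wy":0,"wz":0},{"tx":0,"ty":-10,"tz":0,"wx":0,"wy":0,"wz":0},{"tx":0,"ty":0,"tz":0,"wx":0,"wy":0,"wz":0}]'
```

```text
t: 4.05
tool_pos: [0.5375, -0.2969, 0.094]
ee_rot: [0.995, 0.098, 0.0, 0.0]
ft_force: [0.1, 0.6, -2.6]
gripper_width: 0.18
finger_force: 30.0
t: 4.63
tool_pos: [0.5257, -0.2405, 0.0935]
ee_rot: [0.995, 0.099, -0.001, -0.001]
ft_force: [0.4, -1.0, -3.0]
gripper_width: 0.182
finger_force: 30.0
```

The hatch's weight is carried (about 2.6 N) and there is no rubbing. I'll slide the last 60 mm, then take a settled reading.

```bash
python3 -m creep '[{"tx":0,"ty":-8,"tz":0,"wx":0,"wy":0,"wz":0},{"tx":0,"ty":-10,"tz":0,"wx":0,"wy":0,"wz":0},{"tx":0,"ty":-10,"tz":0,"wx":0,"wy":0,"wz":0},{"tx":0,"ty":-10,"tz":0,"wx":0,"wy":0,"wz":0},{"tx":0,"ty":-10,"tz":0,"wx":0,"wy":0,"wz":0},{"tx":0,"ty":-8,"tz":0,"wx":0,"wy":0,"wz":0},{"tx":0,"ty":-4,"tz":0,"wx":0,"wy":0,"wz":0},{"tx":0,"ty":0,"tz":0,"wx":0,"wy":0,"wz":0},{"tx":0,"ty":0,"tz":0,"wx":0,"wy":0,"wz":0},{"tx":0,"ty":0,"tz":0,"wx":0,"wy":0,"wz":0}]'
python3 - <<'E'
from h import *
snap('side','side4')
i=cv2.imread('pics/side4.png')[135:265,240:400]
cv2.imwrite('pics/crop4.png',cv2.resize(i,None,fx=4.5,fy=4.5,interpolation=cv2.INTER_CUBIC))
E
```

```text
t: 5.47
tool_pos: [0.5152, -0.1844, 0.0938]
ee_rot: [0.995, 0.098, 0.0, 0.0]
ft_force: [0.6, -0.2, -3.0]
gripper_width: 0.18
finger_force: 30.0
```

View pics/crop4.png

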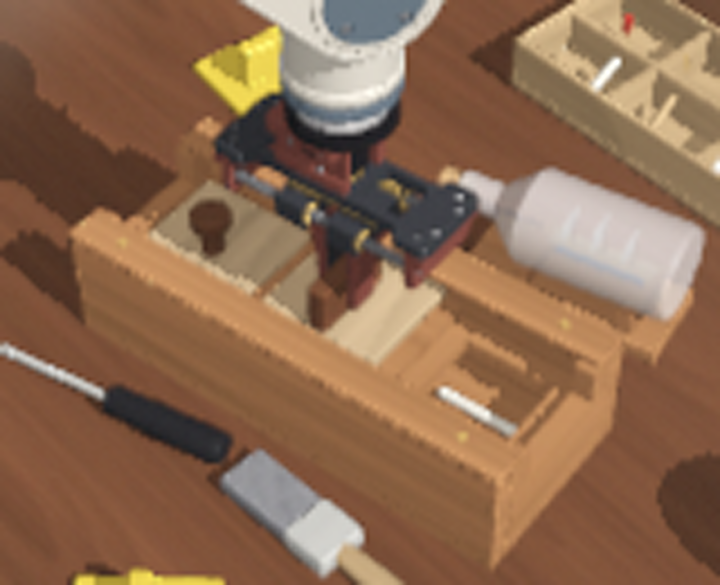

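The crop shows the hatch over the mid deck with its bar at (330,295), the open well at (500,390), and the knob hatch and bottle undisturbed. I'll lower it about 10 mm.

```bash
python3 -m creep '[{"tx":0,"ty":-2,"tz":3,"wx":0,"wy":0,"wz":0},{"tx":0,"ty":0,"tz":3,"wx":0,"wy":0,"wz":0},{"tx":0,"ty":0,"tz":2,"wx":0,"wy":0,"wz":0},{"tx":0,"ty":0,"tz":1.5,"wx":0,"wy":0,"wz":0},{"tx":0,"ty":0,"tz":0,"wx":0,"wy":0,"wz":0},{"tx":0,"ty":0,"tz":0,"wx":0,"wy":0,"wz":0}]'
```

```text
t: 6.02
tool_pos: [0.5145, -0.1822, 0.0841]
ee_rot: [0.995, 0.098, -0.0, 0.0]
ft_force: [0.2, -0.2, -2.2]
gripper_width: 0.182
finger_force: 30.0
```

The height now equals the seated height plus 10 mm. The last fraction of a millimetre comes next, then release and retreat.

```bash
python3 -m creep '[{"tx":0,"ty":0,"tz":0.6,"wx":0,"wy":0,"wz":0},{"tx":0,"ty":0,"tz":0,"wx":0,"wy":0,"wz":0},{"tx":0,"ty":0,"tz":0,"wx":0,"wy":0,"wz":0}]'
python3 -m creep '[{"tx":0,"ty":0,"tz":0,"wx":0,"wy":0,"wz":0},{"tx":0,"ty":0,"tz":0,"wx":0,"wy":0,"wz":0},{"tx":0,"ty":0,"tz":0,"wx":0,"wy":0,"wz":0},{"tx":0,"ty":0,"tz":0,"wx":0,"wy":0,"wz":0},{"tx":0,"ty":0,"tz":0,"wx":0,"wy":0,"wz":0},{"tx":0,"ty":0,"tz":0,"wx":0,"wy":0,"wz":0},{"tx":0,"ty":0,"tz":-5,"wx":0,"wy":0,"wz":0},{"tx":0,"ty":0,"tz":-15,"wx":0,"wy":0,"wz":0},{"tx":0,"ty":0,"tz":-25,"wx":0,"wy":0,"wz":0},{"tx":0,"ty":0,"tz":-30,"wx":0,"wy":0,"wz":0},{"tx":0,"ty":0,"tz":-30,"wx":0,"wy":0,"wz":0},{"tx":0,"ty":0,"tz":-25,"wx":0,"wy":0,"wz":0},{"tx":0,"ty":0,"tz":-10,"wx":0,"wy":0,"wz":0},{"tx":0,"ty":0,"tz":0,"wx":0,"wy":0,"wz":0},{"tx":0,"ty":0,"tz":0,"wx":0,"wy":0,"wz":0}]' 45
python3 - <<'E'
from h import *
snap('side','side5'); snap('wrist','wrist5')
i=cv2.imread('pics/side5.png')[135:265,240:400]
a=cv2.resize(i,None,fx=3.5,fy=3.5,interpolation=cv2.INTER_CUBIC)
cv2.imwrite('pics/crop5.png',a)
E
```

```text
t: 6.27
tool_pos: [0.5145, -0.1822, 0.084]
ee_rot: [0.995, 0.098, 0.0, 0.0]
ft_force: [-3.2, 0.6, 6.5]
gripper_width: 0.18
finger_force: 30.0
t: 7.52
tool_pos: [0.5143, -0.182, 0.2233]
ee_rot: [0.995, 0.098, 0.0, 0.0]
ft_force: [0.1, -0.8, 0.0]
gripper_width: 0.508
finger_force: 0.0
```

View pics/crop5.png

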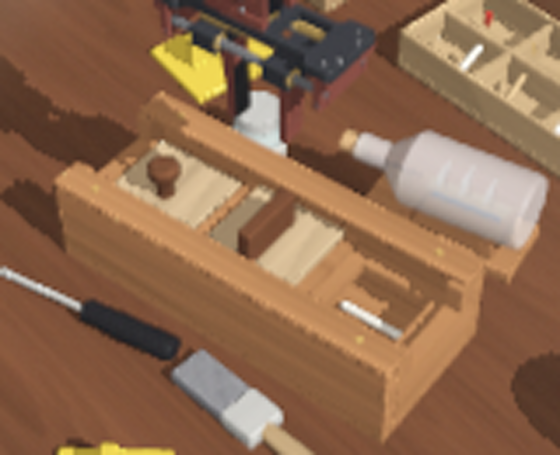

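The hatch lies flat on the deck with its bar top near (268,215), the fingers are clear, and the knob hatch and bottle are in place. I'll check the position along y and hand in.

Run:
```python
from h import *
p=plane('side5',np.array([(268,215)])/3.5+[239.6,134.6],.114)[0]; y=(p[:2]-[.514,-.182])@[-.196,.981]; print(p,y)
if abs(y)<.015: print(order.hand_in())
```

```text
[ 0.51260974 -0.18924198  0.114     ] -0.006831889763665214
the job is handed in; nothing more can be done
None
```

The bar hatch is out of its seat and lies flat and released on the mid deck, about 7 mm from the middle along y by the last picture. The knob hatch and the ship bottle look undisturbed, and the job was handed in at about 7.6 s; no verdict was shown.

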